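# Stirring rod from the tool rack into the large beaker

## Task

Pull the stirring rod with the round knob out of the tool rack and stand it in the larger of the two glass beakers, lowering it until its foot is at or just above the bottom before you let go. Leave the other two tools standing in the rack, and the beaker upright where it is.

Things in the scene. Friction and masses are not known exactly. Their poses are not given: they have to be found in the camera images.
- knob_rod: Steel stirring rod, 192 mm long, 60 g, upright in one of three holes of a fixed pale wooden rack (rack top 80 mm above the bench). Shaft 10 mm thick; round grey sleeve 14 mm thick, 138 to 172 mm above the foot (grip here); ball knob on top, 22 mm thick, centre 181 mm above the foot. Origin: centre of the foot, 10 mm above the bench at the start; z runs up the shaft. Which hole is whose varies.
- beaker_large: Glass beaker, the larger of two on the bench: 86 mm wide (93 mm over the spout), 111 mm high, loose, about 160 g. Clear width inside about 60 mm, walls upright, inner floor 3 mm above the origin. Origin: centre of the underside, z up; its yaw does not matter. (The other beaker is 74 mm wide and 96 mm high.)
- bar_rod: Shorter tool with a level steel crossbar on top, 44 mm long and 10 mm thick, making a T; 130 mm long. Shaft and sleeve as thick as the knob rod's. Stands in another hole of the rack and stays there. Origin: centre of the foot, z up the shaft. The rack is 64 x 200 mm; its three 13 mm holes lie in a row, 65 mm apart.
- blade_rod: Shorter tool with a flat upright steel blade on top, 26 mm wide, 4 mm thick; 132 mm long. Shaft and sleeve as thick as the knob rod's. Stands in another hole of the rack and stays there. Origin: centre of the foot, z up the shaft. The row of holes runs through the three feet, within 0.4 rad of the world y axis.
Mind the look-alikes: they are no part of the job. Leave any green look-alike of the bar_rod alone.

How it is judged:
By the outcome, as a careful person would: the job done as asked, in the order asked, and still so for the second after the job is handed in, with the robot touching nothing.
It also fails if it takes over 48 s, if anything falls off the work surface, if the arm or the gripper's body presses on something with over 40 N, if the wrist force passes 120 N, or if a joint passes its speed limit or range.

## Robot

A 6-joint arm with a two-finger parallel gripper is mounted at the origin on a cart in front of the work surface, level with it; the furniture and walls round the work are solid. World frame = base frame: x ahead of the robot, y to its left, z up, the work surface at z = 0. Lengths are in m, angles in rad, forces in N, time in s.
With the tool pointing down it reaches from about 0.35 to 0.775 m from the base axis. Payload 5.5 kg.
Tool frame: the origin (TCP) lies at the very end of the fingers, on their centre line; the grasp point (between the pads) lies 19 mm behind it; z points along the fingers, y is the line along which they close (so a half turn about z gives the same grasp; the last joint's range is limited). The gripper opens to 85 mm and grips with 20 to 120 N. Pads are 22 mm wide; open, the fingers measure 114 mm over their backs; the gripper's body (76 mm by 85 mm) begins 54 mm behind the grasp point. The pads swing forward as they close: fully open they stand 13 mm farther back than shut.
Start: joints at [-1.29, 0.313, 0.046, 1.304, 0, 1.431], TCP at [0.235, -0.525, 0.231] pointing down, gripper open.
Joint ranges: [-2.76, 2.76], [-0.86, 1.69], [-1.03, 1.26], [-2.2, 2.34], [-1.47, 1.5], [-3.14, 3.14]. Speed limits (rad/s): [2.57, 2.57, 3.14, 3.14, 3.14, 3.14].

## Interface

Orientations are given as a unit quaternion [w, x, y, z].
In Python, from workcell import env, read_camera, get_calibration gives the robot as it stands.
- The arm moves only by the tool jog_arm, never from a script. Its argument "motion" is one flat list of numbers, 7 for each row, row after row: the shift along the tool's x, y, z as a fraction of full scale, then the turn, a rotation vector about the tool's x, y, z as a fraction of full scale, then the opening, from 0 (shut) to 1 (fully open). In form: [x, y, z, wx, wy, wz, grip, x, y, z, wx, wy, wz, grip, ...]. A call has 1 to 12 rows; each row is the pose to reach, as a shift and turn from the pose commanded when the call began, along the tool's axes at that moment; what a row does not reach only later rows make up. Full scale, the value 1, is 0.2 m for a shift and 90 degrees for a turn. A row lasts 1/8 s, in which the tool goes at most 62.5 mm and 10.7 degrees, less where a joint would pass 70% of its speed; a pose out of reach is approached as far as the arm can. A call with a number of a shift or a turn outside -1 to 1 is refused whole. A call with a gripper value outside its range is refused whole. The fingers move at their own pace and stop on an object; "newtons" is the grip in N (left out, the last holds). Time passes only in rows, so rows that repeat a pose let the fingers close. It gives the time, the measured TCP pose, the force, the opening and the grip force at its end, in the units of the state.
- env.get_state(): the state, without advancing time (a new reading comes with each control period).
- read_camera(name): name is "side" or "top" or "wrist"; returns the picture (480x640x3 uint8, red, green, blue); there is no depth.
- get_calibration(name): a dict with "fx", "fy", "cx", "cy" (pixels), "dist" ([k1, k2, p1, p2, k3] as OpenCV has them; the pictures are not rectified), "world_from_camera" (4x4, takes a point from camera to world coordinates). Camera axes: x right, y down, z forward; pixel columns grow to the right and rows downward; lengths in m; the calibration is good to about 2 mm. A picture is of the moment at which its call begins: read the wrist's pose just before it. get_calibration takes no time and is no camera call; for the wrist camera it gives the pose at the moment of the call.
- env.hand_in(): hands the job in; it is judged then, once.
The state is a dict: "clock": time; "joint_pos": joint angles; "qvel": joint speeds; "tau": joint torques, N m; "tcp_pos": TCP position; "orientation": TCP orientation; "wrist_force": force on the tool from outside, world axes, zero at the start; "ft_torque": the same for the moment, N m; "finger_gap": finger opening in m; "grip_force": force on a finger pad.
Only numpy, scipy, OpenCV 4.12 (cv2) and the standard library are available. Lean on these libraries where they do the work, as an engineer would, in place of code of your own. Each camera call takes 0.05 s, during which the arm holds its last target. There are 200 camera calls.

## Working session

There is one attempt and no reset: what is moved stays moved. The work goes in short steps, Python scripts to look and compute and a tool call to move; the robot and the scene stay as the last step left them, time stands still between calls to the robot, and variables do not carry over. Pictures are saved under pics/ and viewed, at most 10 in all, crops included, and the job is handed in when it is done.

Besides the shell and the picture viewer there is one more tool, called by a JSON object that holds its "op" and its "data", one argument or row to a line. jog_arm: Moves the arm, as the interface text tells. Shift numbers are shares of 0.2 m and turn numbers shares of 90 degrees, none past 1 either way. Its arguments: {"type":"object","properties":{"motion":{"type":"array","items":{"type":"number"}},"newtons":{"type":"number"}},"required":["motion"]}

```bash
mkdir -p pics; python3 - <<'E'
from workcell import env, read_camera, get_calibration
import cv2
for n in ("side","top"):
    cv2.imwrite(f"pics/{n}0.png", read_camera(n)[...,::-1])
    c=get_calibration(n); print(n,c)
s=env.get_state(); print(s)
E
```

```text
side {'fx': 524.4089809069451, 'fy': 524.4089809069451, 'cx': 326.84142533259865, 'cy': 242.50926334952948, 'dist': array([-0.01639518,  0.        ,  0.        ,  0.        ,  0.        ]), 'world_from_camera': array([[-0.99896409, -0.00233231, -0.04544562,  0.59243611],
       [ 0.04036794,  0.41554777, -0.90867512,  0.88878656],
       [ 0.02100413, -0.90956836, -0.41502315,  0.40950708],
       [ 0.        ,  0.        ,  0.        ,  1.        ]])}
top {'fx': 598.0485732290277, 'fy': 598.0485732290277, 'cx': 329.1215018511671, 'cy': 243.43951401874037, 'dist': array([-0.12681465,  0.        ,  0.        ,  0.        ,  0.        ]), 'world_from_camera': array([[ 6.06481633e-03, -9.95098831e-01,  9.86992144e-02,
         4.32726902e-01],
       [-9.99981517e-01, -6.07759280e-03,  1.71214498e-04,
         1.00156810e-01],
       [ 4.29478289e-04, -9.86984285e-02, -9.95117297e-01,
         1.11961566e+00],
       [ 0.00000000e+00,  0.00000000e+00,  0.00000000e+00,
         1.00000000e+00]])}
{'clock': 0.1, 'joint_pos': array([-1.28962428e+00,  3.13918459e-01,  4.50767652e-02,  1.30362843e+00,
        5.04030998e-06,  1.43115543e+00]), 'qvel': array([ 5.68183806e-04, -3.40421008e-04,  4.15619684e-03, -3.53421715e-04,
       -5.11578914e-04,  7.82484465e-05]), 'tau': array([ 3.30926072e-03, -4.81728423e+01,  2.99242866e+01,  1.28459092e-02,
       -6.31689431e-05, -1.13777139e-05]), 'tcp_pos': array([ 0.23472704, -0.52438745,  0.23049549]), 'orientation': array([-8.34980407e-04,  9.77945758e-01,  2.08857352e-01, -5.66602203e-05]), 'wrist_force': array([ 0.49724207, -0.07376319, -0.19079272]), 'ft_torque': array([-0.00678026, -0.00580986, -0.02687108]), 'grip_force': 0.0, 'finger_gap': 0.08580382905061283}
```

View pics/side0.png

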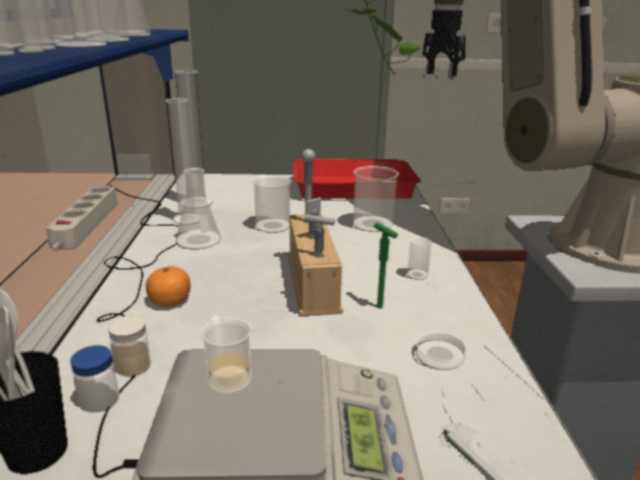

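View pics/top0.png

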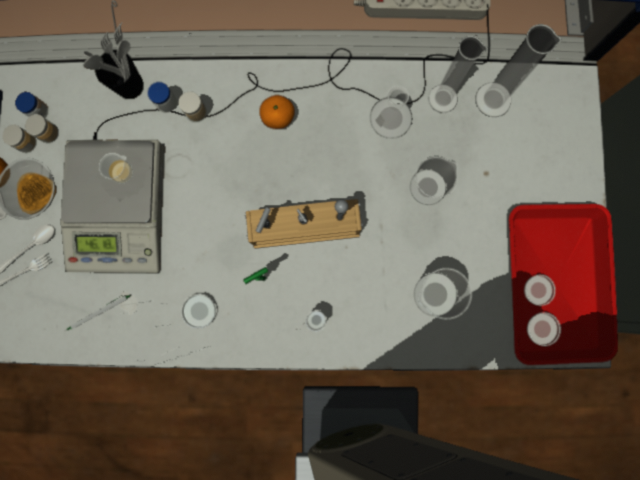

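The side view shows the knob rod at the far end of the rack, with its knob at about (309,155), and the large beaker at about (375,197). The top view has the knob at (341,206), the large beaker's base at (437,294) and rim near (444,290), and the smaller beaker at (430,187). I'll zoom in on both.

```bash
cat > h.py <<'E'
import numpy as np, cv2
from workcell import env, read_camera, get_calibration
def ray(n,uv):
    c=get_calibration(n); K=np.array([[c['fx'],0,c['cx']],[0,c['fy'],c['cy']],[0,0,1]])
    p=cv2.undistortPoints(np.array([[uv]],float),K,c['dist'])[0,0]
    T=c['world_from_camera']; return T[:3,3],T[:3,:3]@np.r_[p,1]
def onz(n,uv,z):
    o,d=ray(n,uv); return o+d*(z-o[2])/d[2]
def tri(a,ua,b,ub):
    (o,d),(p,e)=ray(a,ua),ray(b,ub)
    t=np.linalg.lstsq(np.c_[d,-e],p-o,rcond=None)[0]
    x,y=o+d*t[0],p+e*t[1]; return (x+y)/2,np.linalg.norm(x-y)
def proj(n,X):
    c=get_calibration(n); K=np.array([[c['fx'],0,c['cx']],[0,c['fy'],c['cy']],[0,0,1]])
    T=np.linalg.inv(c['world_from_camera']); return cv2.projectPoints(np.array(X,float).reshape(-1,3),cv2.Rodrigues(T[:3,:3])[0],T[:3,3],K,c['dist'])[0][:,0]
E
python3 - <<'E'
from h import *
np.set_printoptions(precision=4,suppress=True)
print('knob',tri('top',(341,206),'side',(309,155)),onz('top',(341,206),.191))
print('base',onz('top',(437,294),.003), 'rim',onz('top',(444,290),.111),'base side',onz('side',(374,223),.003))
for u in ((303,214),(265,218)): print(u,onz('top',u,.135))
a=cv2.imread('pics/top0.png')[160:340,230:490]; b=cv2.imread('pics/side0.png')[140:260,230:420]
a=cv2.resize(a,(780,540),interpolation=cv2.INTER_CUBIC); cv2.imwrite('pics/ct.png',a)
b=cv2.resize(b,None,fx=4,fy=4,interpolation=cv2.INTER_CUBIC); cv2.imwrite('pics/cs.png',b)
E
```

```text
knob (array([0.5836, 0.0821, 0.1922]), np.float64(0.0005226921237203276)) [0.584 0.082 0.191]
base [ 0.4497 -0.102   0.003 ] rim [ 0.4548 -0.0944  0.111 ] base side [ 0.4475 -0.0978  0.003 ]
(303, 214) [0.5793 0.1441 0.135 ]
(265, 218) [0.5723 0.2073 0.135 ]
```

View pics/ct.png

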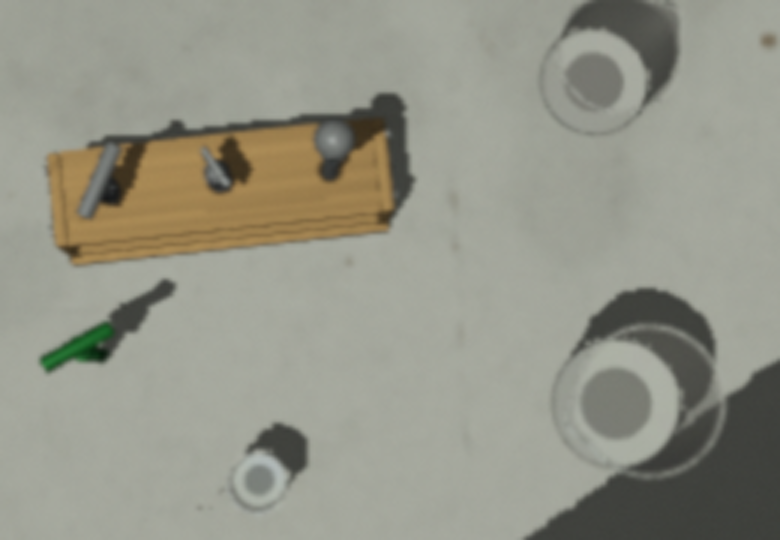

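View pics/cs.png

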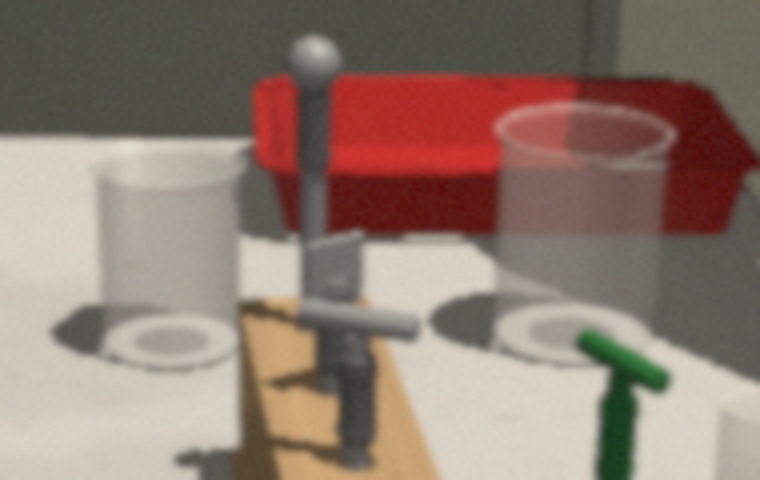

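The top crop puts the knob at full-image (341,206.7), the large beaker's rim centre near (446.3,293.7) and its base near (435.7,294). The side crop puts its rim near (376,173) and base near (373,223). The bar and the blade stand 65 mm and 130 mm from the knob rod, as they should.

```bash
python3 - <<'E'
from h import *
from scipy.spatial.transform import Rotation as R
np.set_printoptions(precision=4,suppress=True)
print('knob',onz('top',(341,206.7),.191))
print('base',onz('top',(435.7,294),.003), 'rim',onz('top',(446.3,293.7),.111),'base side',onz('side',(373,223.2),.003),'rim side',onz('side',(376,173),.111))
print('tri rim',tri('top',(446.3,293.7),'side',(376,173)))
s=env.get_state();q=s['orientation'];print(R.from_quat(np.r_[q[1:],q[0]]).as_matrix())
E
```

```text
knob [0.5829 0.082  0.191 ]
base [ 0.4497 -0.0995  0.003 ] rim [ 0.4486 -0.0983  0.111 ] base side [ 0.4497 -0.0967  0.003 ] rim side [ 0.4507 -0.0911  0.111 ]
tri rim (array([ 0.4491, -0.0989,  0.1086]), np.float64(0.0009974165200877455))
[[ 0.9128  0.4085 -0.0005]
 [ 0.4085 -0.9128  0.0016]
 [ 0.0002 -0.0017 -1.    ]]
```

{"op": "jog_arm", "data": {
  "motion": [0.14,-0.11,-0.05,0,0,-0.1,1,0.28,-0.22,-0.1,0,0,-0.2,1,0.42,-0.33,-0.15,0,0,-0.3,1,0.56,-0.44,-0.15,0,0,-0.4,1,0.7,-0.55,-0.15,0,0,-0.5,1,0.84,-0.65,-0.15,0,0,-0.6,1,0.99,-0.76,-0.15,0,0,-0.7,1,0.99,-0.76,-0.15,0,0,-0.733,1,0.99,-0.76,-0.15,0,0,-0.733,1]
}}

```text
clock: 1.23
tcp_pos: [0.3536, -0.3047, 0.2611]
orientation: [-0.0, 0.706, 0.708, -0.0]
wrist_force: [0.5, 0.7, -0.1]
finger_gap: 0.0857
grip_force: 0.0
```

{"op": "jog_arm", "data": {
  "motion": [0.25,0.15,0,0,0,0,1,0.5,0.3,0,0,0,0,1,0.75,0.45,0,0,0,0,1,1,0.6,0,0,0,0,1,1,0.6,0,0,0,0,1]
}}

```text
clock: 1.85
tcp_pos: [0.4745, -0.1023, 0.2609]
orientation: [-0.0, 0.705, 0.709, 0.0]
wrist_force: [-0.3, -0.1, 0.9]
finger_gap: 0.0855
grip_force: 0.0
```

{"op": "jog_arm", "data": {
  "motion": [0.25,0.14,0,0,0,0,1,0.5,0.28,0,0,0,0,1,0.75,0.42,0,0,0,0,1,0.93,0.55,0,0,0,0,1,0.93,0.55,0,0,0,0,1,0.93,0.55,0,0,0,0,1]
}}

```text
clock: 2.6
tcp_pos: [0.5826, 0.0797, 0.2607]
orientation: [-0.0, 0.707, 0.707, -0.001]
wrist_force: [0.0, 0.5, -0.3]
finger_gap: 0.0857
grip_force: 0.0
```

```bash
python3 - <<'E'
from h import *
np.set_printoptions(precision=4,suppress=True)
print(env.get_state()['tcp_pos'])
print(proj('wrist',[[.583,.082,.191],[.583,.082,.202]]))
im=read_camera('wrist'); cv2.imwrite('pics/w1.png',im[...,::-1])
cv2.imwrite('pics/s1.png',read_camera('side')[...,::-1])
E
```

```text
[0.5826 0.0797 0.2607]
[[323.5864 250.1012]
 [323.6062 256.9053]]
```

View pics/w1.png

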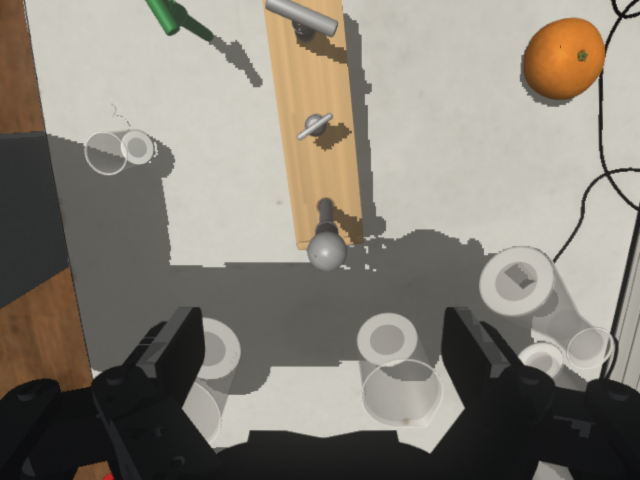

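The wrist view has the knob at about (327,252), against a predicted (324,250). That puts it near x 0.585, y 0.081, so I'll correct by 2 mm, descend and grip.

{"op": "jog_arm", "data": {
  "motion": [0.006,0.012,0.1,0,0,0,1,0.006,0.012,0.25,0,0,0,1,0.006,0.012,0.4,0,0,0,1,0.006,0.012,0.5,0,0,0,1,0.006,0.012,0.573,0,0,0,1,0.006,0.012,0.573,0,0,0,1],
  "newtons": 50
}}

```text
clock: 3.45
tcp_pos: [0.5845, 0.0814, 0.146]
orientation: [-0.001, 0.707, 0.707, -0.001]
wrist_force: [-0.5, -0.5, 0.3]
finger_gap: 0.0855
grip_force: 0.0
```

{"op": "jog_arm", "data": {
  "motion": [0,0,0,0,0,0,0,0,0,0,0,0,0,0,0,0,0,0,0,0,0,0,0,0,0,0,0,0,0,0,0,0,0,0,0,0,0,0,0,0,0,0,0,0,0,0,0,0,0]
}}

```text
clock: 4.32
tcp_pos: [0.5857, 0.0823, 0.1471]
orientation: [0.0, 0.707, 0.708, 0.0]
wrist_force: [-0.7, 0.2, 3.8]
finger_gap: 0.0163
grip_force: 48.3
```

```bash
python3 - <<'E'
from h import *
s=env.get_state();print(s['tcp_pos'],s['finger_gap'],s['wrist_force'])
a=read_camera('side')[60:260,210:410]; b=read_camera('wrist')[150:450,120:520]
a=cv2.resize(a,(400,400)); b=cv2.resize(b,(400,300)); b=np.vstack([b,np.zeros((100,400,3),np.uint8)])
cv2.imwrite('pics/g1.png',np.hstack([a,b])[...,::-1])
E
```

```text
[0.5856925  0.08225948 0.14707754] 0.01626489208855816 [-0.65087648  0.21275481  3.80194568]
```

View pics/g1.png

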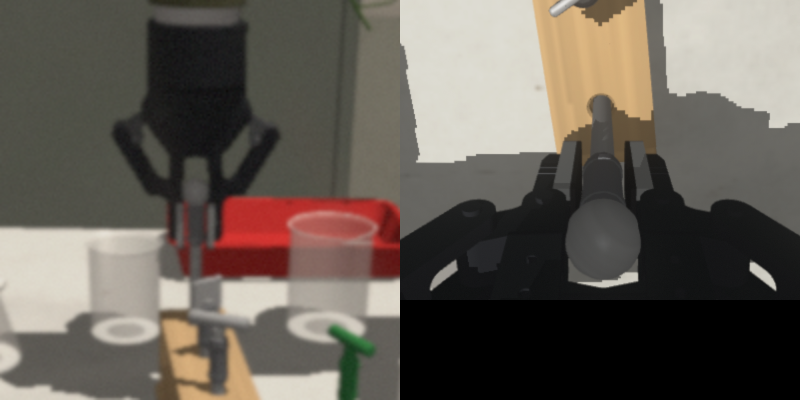

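The rod is held by the sleeve between the pads, with the knob above them, and it stands upright. I'll lift.

{"op": "jog_arm", "data": {
  "motion": [0,0,-0.03,0,0,0,0,0,0,-0.08,0,0,0,0,0,0,-0.15,0,0,0,0,0,0,-0.22,0,0,0,0,0,0,-0.3,0,0,0,0,0,0,-0.4,0,0,0,0,0,0,-0.5,0,0,0,0,0,0,-0.6,0,0,0,0,0,0,-0.7,0,0,0,0,0,0,-0.75,0,0,0,0,0,0,-0.75,0,0,0,0]
}}

```text
clock: 5.8
tcp_pos: [0.5858, 0.0823, 0.2977]
orientation: [0.001, 0.707, 0.708, 0.001]
wrist_force: [1.2, -0.1, -1.5]
finger_gap: 0.0164
grip_force: 48.5
```

{"op": "jog_arm", "data": {
  "motion": [-0.05,-0.04,0,0,0,0,0,-0.15,-0.12,0,0,0,0,0,-0.3,-0.23,0,0,0,0,0,-0.45,-0.34,0,0,0,0,0,-0.6,-0.46,0,0,0,0,0,-0.75,-0.57,0,0,0,0,0,-0.85,-0.65,0,0,0,0,0,-0.9,-0.685,0,0,0,0,0,-0.9,-0.685,0,0,0,0,0,-0.9,-0.685,0,0,0,0,0]
}}

```text
clock: 7.05
tcp_pos: [0.4489, -0.0975, 0.2965]
orientation: [-0.0, 0.706, 0.708, 0.0]
wrist_force: [-0.3, -0.5, -1.2]
finger_gap: 0.0165
grip_force: 48.6
```

```bash
python3 - <<'E'
from h import *
np.set_printoptions(precision=4,suppress=True)
t=env.get_state()['tcp_pos'];print(t)
f=t+[0,0,-.137]; print('foot',proj('side',[f]),proj('wrist',[f]))
B=[[.449,-.098,.003],[.449,-.098,.111]]
print('beaker',proj('side',B),proj('wrist',B))
a=read_camera('side')[80:260,280:480]; b=read_camera('wrist')
a=cv2.resize(a,(400,360)); b=cv2.resize(b[180:480,120:520],(400,300)); b=np.vstack([b,np.zeros((60,400,3),np.uint8)])
cv2.imwrite('pics/b1.png',np.hstack([a,b])[...,::-1])
E
```

```text
[ 0.4489 -0.0975  0.2965]
foot [[378.0221 147.702 ]] [[322.7013 222.5962]]
beaker [[373.2699 222.9544]
 [376.4397 171.9727]] [[322.7358 185.6137]
 [322.7827 207.9892]]
```

View pics/b1.png

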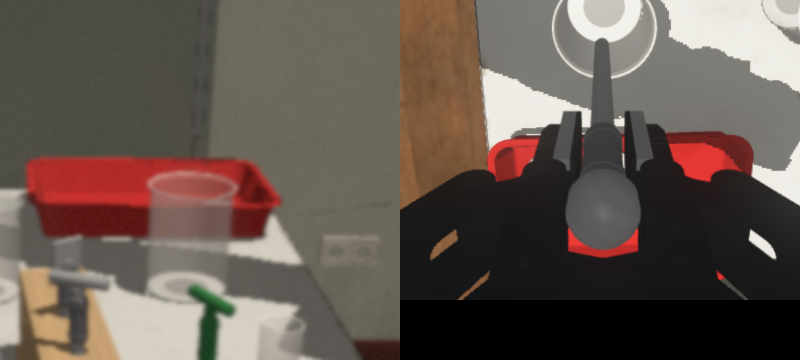

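The wrist view shows the rod's foot at full-image (321,222) and the beaker rim centred near (324,206). Both match the predictions to within 2 px, so the rod is centred over the beaker. The side crop doesn't show the rod, although it should, so I'll check that with numbers.

```bash
python3 - <<'E'
from h import *
s0=cv2.imread('pics/side0.png'); s=read_camera('side')[...,::-1]; cv2.imwrite('pics/s2.png',s)
d=cv2.absdiff(s,s0).max(2)>40
ys,xs=np.nonzero(d); print(d.sum(), xs.min(),xs.max(),ys.min(),ys.max())
t=env.get_state()['tcp_pos']
print(proj('side',[t,t+[0,0,-.137]]))
print(s[80:160:10,370:388:4].mean(2).round(),'\n',s0[80:160:10,370:388:4].mean(2).round())
E
```

```text
19055 252 639 0 288
[[382.55166337  73.44105511]
 [377.96901318 147.69029839]]
[[ 74.  72.  74.  74.  73.]
 [ 74.  73.  71.  75.  69.]
 [ 75.  74.  66.  74.  73.]
 [ 74.  74.  75.  75.  79.]
 [ 73.  75.  68.  65.  85.]
 [ 76.  74.  76.  73.  93.]
 [ 77.  73.  74.  65. 100.]
 [ 75.  75.  72.  76. 100.]] 
 [[ 73.  74.  74.  64.  75.]
 [ 74.  75.  70.  73.  72.]
 [ 74.  73.  67.  75.  75.]
 [ 74.  74.  63.  73.  78.]
 [ 74.  75.  64.  75.  85.]
 [ 75.  74.  62.  77.  92.]
 [ 77.  74.  70.  76. 101.]
 [ 77.  77.  71.  74. 100.]]
```

View pics/s2.png

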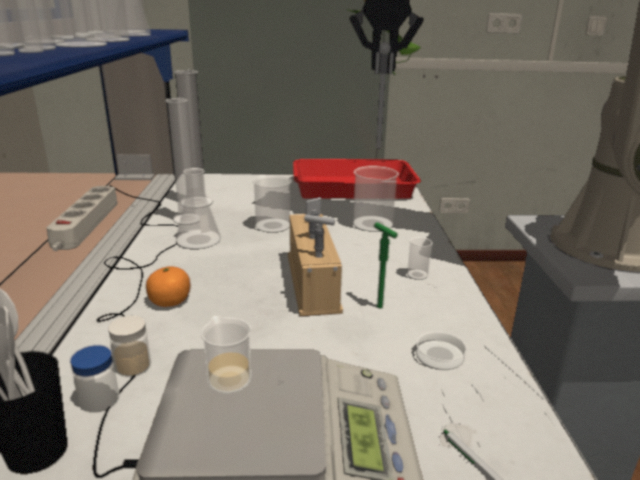

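In the full side view the rod is there, only faint against the wall. It hangs upright at about (380,70–148), above the beaker at (375,197). I'll lower it, taking the last part slowly.

{"op": "jog_arm", "data": {
  "motion": [0,0,0.05,0,0,0,0,0,0,0.13,0,0,0,0,0,0,0.21,0,0,0,0,0,0,0.29,0,0,0,0,0,0,0.37,0,0,0,0,0,0,0.45,0,0,0,0,0,0,0.53,0,0,0,0,0,0,0.61,0,0,0,0,0,0,0.68,0,0,0,0,0,0,0.73,0,0,0,0,0,0,0.74,0,0,0,0,0,0,0.74,0,0,0,0]
}}

```text
clock: 8.7
tcp_pos: [0.4488, -0.098, 0.1489]
orientation: [0.0, 0.707, 0.708, 0.0]
wrist_force: [0.4, 0.1, 0.7]
finger_gap: 0.0163
grip_force: 48.6
```

{"op": "jog_arm", "data": {
  "motion": [0,0,0.01,0,0,0,0,0,0,0.02,0,0,0,0,0,0,0.028,0,0,0,0,0,0,0.028,0,0,0,0]
}}

```text
clock: 9.2
tcp_pos: [0.4485, -0.0979, 0.143]
orientation: [-0.0, 0.707, 0.708, -0.0]
wrist_force: [-1.1, -0.5, -0.9]
finger_gap: 0.0158
grip_force: 48.6
```

{"op": "jog_arm", "data": {
  "motion": [0,0,0.005,0,0,0,0,0,0,0.01,0,0,0,0,0,0,0.01,0,0,0,0]
}}

```text
clock: 9.57
tcp_pos: [0.4486, -0.0979, 0.141]
orientation: [-0.0, 0.707, 0.708, -0.0]
wrist_force: [-0.3, -0.2, -1.0]
finger_gap: 0.016
grip_force: 48.6
```

{"op": "jog_arm", "data": {
  "motion": [0,0,0.005,0,0,0,0,0,0,0.005,0,0,0,0,0,0,0.005,0,0,0,0]
}}

```text
clock: 9.95
tcp_pos: [0.4486, -0.0979, 0.1401]
orientation: [0.0, 0.707, 0.708, -0.0]
wrist_force: [-0.9, -0.2, -0.6]
finger_gap: 0.0165
grip_force: 48.6
```

{"op": "jog_arm", "data": {
  "motion": [0,0,0.005,0,0,0,0,0,0,0.005,0,0,0,0,0,0,0.005,0,0,0,0]
}}

```text
clock: 10.32
tcp_pos: [0.4493, -0.0982, 0.1398]
orientation: [0.001, 0.707, 0.708, 0.0]
wrist_force: [-0.3, -0.7, 5.7]
finger_gap: 0.0164
grip_force: 48.5
```

The foot is on the beaker's floor, as the 5.7 N reading shows. I'll ease off, open and see how the rod settles.

{"op": "jog_arm", "data": {
  "motion": [0,0,-0.003,0,0,0,0,0,0,-0.003,0,0,0,0.3,0,0,-0.003,0,0,0,0.6,0,0,-0.003,0,0,0,1,0,0,-0.003,0,0,0,1,0,0,-0.003,0,0,0,1,0,0,-0.003,0,0,0,1,0,0,-0.003,0,0,0,1,0,0,-0.003,0,0,0,1,0,0,-0.003,0,0,0,1]
}}

```text
clock: 11.58
tcp_pos: [0.4486, -0.0979, 0.1397]
orientation: [0.0, 0.707, 0.708, -0.0]
wrist_force: [-0.0, -0.6, 0.7]
finger_gap: 0.0854
grip_force: 0.0
```

```bash
python3 - <<'E'
from h import *
s=env.get_state();print(s['wrist_force'],s['finger_gap'])
a=read_camera('side')[80:260,280:480]; b=read_camera('wrist')
a=cv2.resize(a,(400,360)); b=cv2.resize(b,(400,300)); b=np.vstack([b,np.zeros((60,400,3),np.uint8)])
cv2.imwrite('pics/r1.png',np.hstack([a,b])[...,::-1])
E
```

```text
[-0.03834216 -0.63455481  0.70670004] 0.0853697172192494
```

View pics/r1.png

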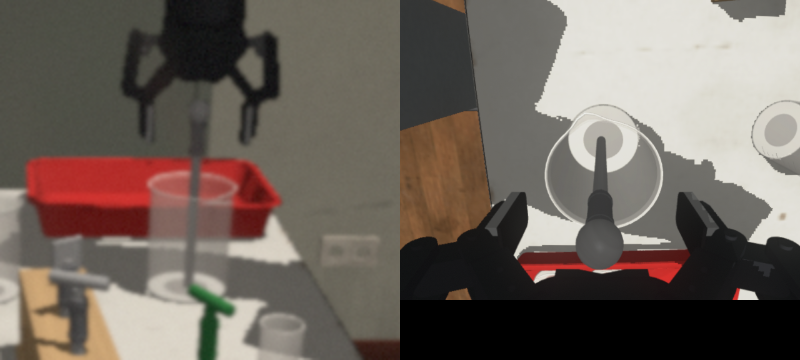

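The rod stands upright in the beaker, its foot on the floor, free between the open fingers. I'll withdraw straight up.

{"op": "jog_arm", "data": {
  "motion": [0,0,-0.03,0,0,0,1,0,0,-0.1,0,0,0,1,0,0,-0.2,0,0,0,1,0,0,-0.35,0,0,0,1,0,0,-0.5,0,0,0,1,0,0,-0.65,0,0,0,1,0,0,-0.75,0,0,0,1,0,0,-0.75,0,0,0,1,0,0,-0.75,0,0,0,1,0,0,-0.75,0,0,0,1,0,0,-0.75,0,0,0,1,0,0,-0.75,0,0,0,1]
}}

```text
clock: 13.18
tcp_pos: [0.4485, -0.0979, 0.2893]
orientation: [-0.0, 0.707, 0.708, -0.0]
wrist_force: [-0.1, -0.2, -0.7]
finger_gap: 0.0856
grip_force: 0.0
```

```bash
python3 - <<'E'
from h import *
s0=cv2.imread('pics/r1.png'); out=[]
for n,c in (('side',(slice(130,260),slice(280,480))),('wrist',(slice(0,480),slice(0,640)))):
    out.append(cv2.resize(read_camera(n)[c],(400,300 if n=='wrist' else 260)))
out[0]=np.vstack([out[0],np.zeros((40,400,3),np.uint8)])
cv2.imwrite('pics/f1.png',np.hstack(out)[...,::-1]); print(env.get_state()['tcp_pos'])
E
```

```text
[ 0.44854853 -0.09789193  0.28948339]
```

View pics/f1.png

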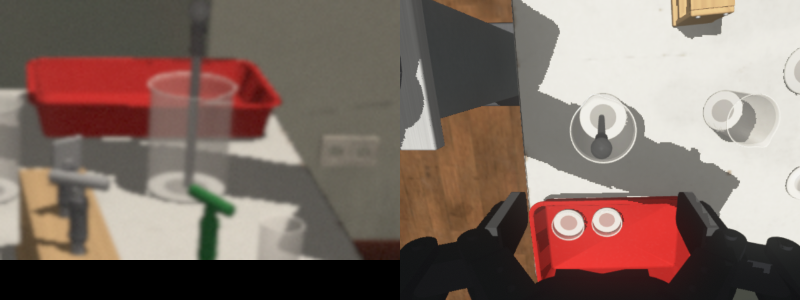

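The rod stands in the upright large beaker, the bar and blade tools are still in the rack, and the gripper is clear of everything.

```bash
python3 -c "
from workcell import env
print(env.hand_in())"
```

```text
the job is handed in; nothing more can be done
None
```

The knob rod is standing in the larger beaker with its foot on the floor, the beaker is upright where it was, and the other two tools are still in the rack; I handed the job in at about 13 s.

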